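Take the left-hand-threaded burr nut off the treat mill

TASK

The treat mill's hopper is off for cleaning. Unscrew the burr nut on top of the mill - its thread is left-handed, so it loosens clockwise seen from above - without forcing or wrenching it against its thread, then lift it off and gently set it down upright (grip bar up), flat on the floor of the grey parts tray. Leave the white bowl and the loose washer beside the mill where they are.

Things in the scene. Friction and masses are not known exactly. Their poses are not given: they have to be found in the camera images.
- nut_grip (a point): Centre of the burr nut's grip bar (plain steel, bar 46 mm long along x, 14 mm thick along y, 34 mm tall) on a round hub 48 mm across, 28 mm tall. This point is 48 mm above the hub's underside, 14 mm below the bar's top, 20 mm above the hub's top; z up the axis. The nut is loose, 0.18 to 0.29 kg, and starts standing on a spring washer over the mill's threaded spindle.
- nut: The same burr nut, origin at the centre of the hub's underside. Clockwise from above: first 0 to 1.1 rad of unseen slack, level; then the thread makes it rise 5.5 mm per rad; 1.4 to 2.7 rad after the start it is free to lift straight off (more turning does no harm). Anticlockwise it soon meets a hard stop.
- seat (a point): Centre of the burr plate's top, on the spindle axis, 100 mm above the counter. The rigid spindle stands 20 mm tall here, inside the nut; a spring washer round it pushes the nut up with 4 to 5 N and follows it some 10 mm. In the thread the nut has 1 to 2 mm of play in height and about 1.5 mm sideways, then it binds: follow the felt force. Over 20 N between nut and mill spoils the thread.
- mill: Treat mill, fixed: grey housing 200 x 180 x 55 mm with an outlet on its -x face, on it a round aluminium chamber 132 mm across whose rim stands 107 mm above the counter, holding the burr plate. Origin: centre of the underside, below the spindle.
- tray: Grey plastic parts tray, empty, fixed, open-topped, square 170 x 170 mm, 30 mm high; walls and floor 5 mm thick. Origin: centre of its underside; z up, sides along x and y.
- bowl: White ceramic feeding bowl, 150 mm across, 50 mm high. Bystander, loose: leave alone. Origin: centre of its underside.
- spare_washer: Steel washer lying flat, 56 mm across, 8 mm thick. Bystander, loose: leave alone. Origin: centre of its underside.
There are look-alikes about, which are no part of the job. What is shaped like the nut but blue is not meant.

How it is judged:
On the way:
1. the nut is unscrewed and lifted clear of the spindle (z of nut in the frame of mill above 0.125 m and angle between nut's own z axis and vertical below 0.3 rad), for 0.1 s.
At the end, for the whole second after the job is handed in: The nut stands upright (within 0.1 rad, grip bar up) and still on the floor of the parts tray: its underside within 4 mm of the tray's floor, its centre within 65 mm of the tray's centre along each side (x of nut in the frame of tray between -0.065 and 0.065 m and y of nut in the frame of tray between -0.065 and 0.065 m and z of nut in the frame of tray below 0.009 m and angle between nut's own z axis and vertical below 0.1 rad and linear speed of nut below 0.02 m/s); the robot touches nothing.
It fails at once if the nut is forced against the mill or its thread (over 20 N) (contact force between nut and mill above 20 N).
It fails at once if the nut is dropped or banged into the tray (over 40 N) (contact force between nut and tray above 40 N).
It fails at once if the bowl or the loose washer is shoved (moved over 20 mm) (distance of any of bowl, spare_washer from where it was at the start of the episode above 0.02 m).
It also fails if it takes over 72 s, if anything falls off the work surface, if the arm or the gripper's body presses on something with over 40 N, if the wrist force passes 120 N, or if a joint passes its speed limit or range.

ROBOT

A 7-joint arm with a two-finger parallel gripper is mounted at the origin on the work surface. World frame = base frame: x ahead of the robot, y to its left, z up, the work surface at z = 0. Lengths are in m, angles in rad, forces in N, time in s.
With the tool pointing down it reaches from about 0.425 to 0.875 m from the base axis. Payload 4.7 kg.
Tool frame: the origin (TCP) lies on the centre line of the jaws, within the pads' length; the fingertips stand ahead of it and the grasp point (between the pads) lies 8 mm behind it (ctrl.finger_overhang is the x of the fingertips in the tool frame, in m); x points along the fingers, z is the direction in which the jaws open and shut, and the axes are right-handed (so a half turn about x gives the same grasp; the last joint's range is limited). The gripper opens to 87 mm and grips with 3 to 60 N. Pads are 19 mm wide; open, the fingers measure 117 mm over their backs; the gripper's body (75 mm by 190 mm) begins 51 mm behind the grasp point.
Start: joints at [1.17, 0.321, -0.07, 1.45, 0.023, 1.371, -0.057], TCP at [0.262, -0.595, 0.234] pointing down, gripper open.
Joint ranges: [-2.86, 2.86], [-0.3, 2.09], [-1.38, 1.24], [0.06, 2.45], [-1.56, 4.7], [0.09, 2.05], [-2.69, 2.69]. Speed limits (rad/s): [2.57, 2.57, 3.14, 3.14, 3.14, 3.14, 3.14].

INTERFACE

Orientations are given as a rotation vector (axis times angle).
In Python, from bench import readout, viewer, job, nets, ctrl gives the robot as it stands.
- The arm moves only by the shell command python3 -m creep 'ROWS' [FORCE]. ROWS is JSON, a list of rows, each an object with "linear": the shift along the tool's x, y, z in m, a list of three; "twist": the turn, a rotation vector about the tool's x, y, z in degrees, a list of three; "fingers": the gripper's target within -1 to 1 (shut at 1, half-way at 0, fully open at -1). A call has 1 to 8 rows; each row is the pose to reach, as a shift and turn from the pose commanded when the call began, along the tool's axes at that moment; what a row does not reach only later rows make up. A row lasts 1/12 s, in which the tool goes at most 41.7 mm and 7.16 degrees, less where a joint would pass 70% of its speed; a pose out of reach is approached as far as the arm can. A call with a gripper value outside its range is refused whole. The fingers move at their own pace and stop on an object; FORCE is the grip in N (left out, the last holds). Time passes only in rows, so rows that repeat a pose let the fingers close. It gives the time, the measured TCP pose, the force and the opening at its end, in the units of the state.
- readout.get_state(): the state, without advancing time (a new reading comes with each control period).
- viewer.get_image(name): name is "side" or "top"; returns (picture, depth): 480x640x3 uint8, red, green, blue; 480x640 float32, m along the optical axis (not along the pixel's ray), 0 where there is no reading.
- viewer.camera_params(name): a dict with "K" (3x3 intrinsics, pixels), "k1" (the pictures are not rectified: a ray, as slopes to the right and down, at radius r is drawn at 1 + k1 r^2 times it, then the intrinsics apply), "cam_to_world" (4x4, takes a point from camera to world coordinates). Camera axes: x right, y down, z forward; pixel columns grow to the right and rows downward; lengths in m; the calibration is good to about 2 mm. A picture is of the moment at which its call begins. camera_params takes no time and is no camera call.
- job.close_job(): hands the job in, once; it reports no verdict.
Trained networks look in the newest picture that a camera, given by its name, has taken for a name from the list of things; names that differ only in an ending like _2 or _b are one class to them, and where a whole thing is asked for, a point or a joint stands for the part that bears it (a point fixed in the world has none). Each returns a list of dicts, best first, with "conf" (0 to 1); they miss things now and then, are a little off and sometimes report something else, mostly with a low value. They report only what shows in the picture. A call takes as long as a camera call. They do not tell look-alikes from the thing itself.
- nets.boxes_of(camera, label): "centre" ([x, y, z] in m, in world coordinates, good to about 4 mm: the middle of the surface that is visible of it).
- nets.place_of(camera, label): "centre" ([x, y, z] in m, in world coordinates, good to about 4 mm: a listed point, or the origin of a listed thing).
The state is a dict: "time": time; "joint_positions": joint angles; "qd": joint speeds; "joint_torque": joint torques, N m; "position": TCP position; "tool_rot": TCP orientation; "ft_force": force on the tool from outside, world axes, zero at the start; "torque": the same for the moment, N m; "grip_width": opening from 0.0 (shut) to 1.0 (fully open).
Only numpy, scipy, OpenCV 4.12 (cv2) and the standard library are available. Lean on these libraries where they do the work, as an engineer would, in place of code of your own. Each camera call takes 0.05 s, during which the arm holds its last target.

## Working session

There is one attempt and no reset: what is moved stays moved. The work goes in short steps, Python scripts to look and compute and a shell command to move; the robot and the scene stay as the last step left them, time stands still between calls to the robot, and variables do not carry over. Pictures are saved under pics/ and viewed, and the job is handed in when it is done.

```bash
ls; mkdir -p pics; cat > h.py <<'E'
import numpy as np, cv2
from bench import readout, viewer, job, nets, ctrl
from scipy.spatial.transform import Rotation as R
def snap(cam,fn):
    im,d=viewer.get_image(cam); cv2.imwrite('pics/'+fn,im[:,:,::-1]); np.save('pics/'+fn+'.npy',d); return im,d
def w(cam,u,v,d):
    p=viewer.camera_params(cam);K=np.array(p['K']);
    k=p['k1'];x=(u-K[0,2])/K[0,0];y=(v-K[1,2])/K[1,1]
    rd=np.hypot(x,y);r=rd
    for _ in range(20): r=rd/(1+k*r*r)
    s=r/np.where(rd>0,rd,1)
    X=np.stack([x*s*d,y*s*d,d,np.ones_like(d)],-1)
    return (X@np.array(p['cam_to_world']).T)[...,:3]
def cloud(cam,d):
    v,u=np.mgrid[:480,:640].astype(float); return w(cam,u,v,d.astype(float))
def st():
    s=readout.get_state();print({k:np.round(v,4).tolist() for k,v in s.items() if k not in('qd','joint_torque')})
    r=R.from_rotvec(s['tool_rot']).as_matrix();print(r.round(3)); return s,r
E
python3 - <<'E'
from h import *
st();print(ctrl.finger_overhang)
for c in('side','top'):
    snap(c,c+'0.png')
    for l in('nut_grip','nut','mill','tray','bowl','spare_washer','seat'):
        print(c,l,[(np.round(o['centre'],3).tolist(),round(o['conf'],2)) for o in nets.place_of(c,l)])
E
```

```text
pics
{'time': 0.0, 'joint_positions': [1.1701, 0.3218, -0.0701, 1.4516, 0.0226, 1.3708, -0.0569], 'position': [0.2617, -0.5944, 0.2325], 'tool_rot': [0.8994, 1.379, -0.8979], 'ft_force': [0.1005, -0.2489, -0.1548], 'torque': [0.0024, 0.0306, 0.0103], 'grip_width': 1.0009}
[[-0.001  0.915  0.403]
 [ 0.002  0.403 -0.915]
 [-1.    -0.    -0.002]]
0.011
side nut_grip [([0.401, -0.132, 0.048], 0.6), ([0.53, 0.014, 0.151], 0.58)]
side nut [([0.534, 0.016, 0.103], 0.62), ([0.4, -0.13, 0.002], 0.55)]
side mill [([0.531, 0.012, -0.004], 0.76)]
side tray [([0.515, 0.29, -0.004], 0.57), ([0.531, 0.015, 0.151], 0.39), ([0.533, 0.02, 0.103], 0.38)]
side bowl [([0.533, -0.282, 0.0], 0.9)]
side spare_washer [([0.682, -0.155, 0.0], 0.67)]
side seat [([0.531, 0.014, 0.106], 0.6)]
top nut_grip [([0.535, 0.014, 0.147], 0.73), ([0.4, -0.133, 0.046], 0.55)]
top nut [([0.401, -0.13, -0.002], 0.63), ([0.535, 0.019, 0.097], 0.61)]
top mill []
top tray [([0.517, 0.291, 0.002], 0.8)]
top bowl [([0.533, -0.287, -0.001], 0.57)]
top spare_washer [([0.679, -0.153, -0.002], 0.78)]
top seat [([0.534, 0.012, 0.103], 0.59)]
```

View pics/top0.png

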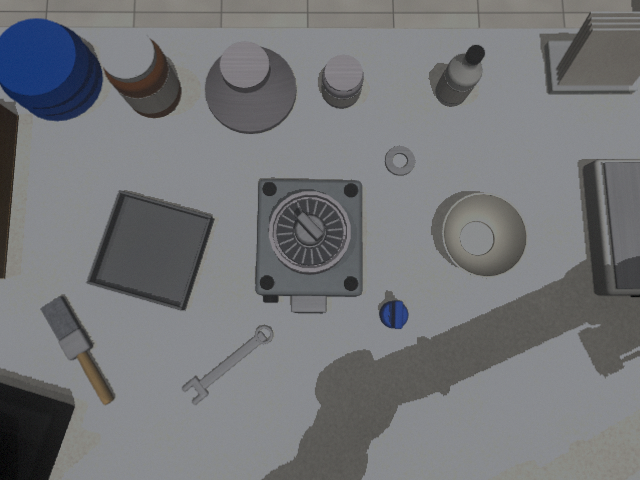

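View pics/side0.png

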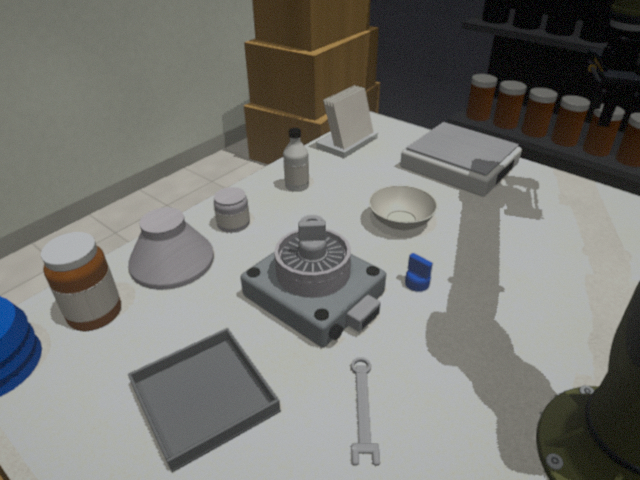

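```bash
python3 - <<'E'
from h import *
for c in('top','side'):
    d=np.load(f'pics/{c}0.png.npy');P=cloud(c,d)
    m=(d>0)&(np.hypot(P[...,0]-.533,P[...,1]-.014)<.04)&(P[...,2]>.155)&(P[...,2]<.18)
    q=P[m];print(c,len(q),q[:,2].mean(),q.min(0),q.max(0))
    rc=cv2.minAreaRect(q[:,:2].astype(np.float32)*1000);print(rc)
    print(np.median(q,0)); t=q[q[:,2]>np.percentile(q[:,2],50)];u,s,vt=np.linalg.svd(t[:,:2]-t[:,:2].mean(0));print(t.mean(0),s,vt)
E
```

```text
top 295 0.1627980230322725 [ 0.51473068 -0.00382952  0.15500683] [0.55369672 0.03320761 0.16719306]
((534.5618286132812, 14.583016395568848), (45.846763610839844, 14.182074546813965), 43.13325881958008)
[0.53422402 0.0140235  0.16298182]
[0.53450035 0.01452143 0.1640849 ] [0.16533385 0.04175791] [[-0.75239548 -0.65871165]
 [-0.65871165  0.75239548]]
side 242 0.16180975075830903 [ 0.51176156 -0.00388092  0.15510779] [0.55127315 0.0339392  0.16675216]
((530.7808227539062, 15.446052551269531), (44.643341064453125, 15.45753288269043), 40.3593864440918)
[0.5301132  0.01653767 0.16281321]
[0.53124984 0.0147371  0.16411526] [0.13987672 0.04186784] [[-0.74562575 -0.66636495]
 [-0.66636495  0.74562575]]
```

The top picture shows the steel nut on the mill at about (310,228), with its bar running upper left to lower right, at about 42° in the world. The blue look-alike is at (394,314), the tray at (152,250), the bowl at (485,235) and the washer at (400,160). The side picture agrees, with the nut at (312,235). To leave j7 room for the full clockwise turn, I'll approach with the jaw axis at +132°.

```bash
cat >> h.py <<'E'
def go(p,yaw):
    s,r=st(); a=np.radians(yaw); x=np.array([0,0,-1.]);z=np.array([np.cos(a),np.sin(a),0]);T=np.stack([x,np.cross(z,x),z],1)
    print('yaw',np.degrees(np.arctan2(r[1,2],r[0,2])).round(2),'lin',(r.T@(np.array(p)-s['position'])).round(4),'twist',np.degrees(R.from_matrix(r.T@T).as_rotvec()).round(2))
E
python3 - <<'E'
from h import *
go([.45,-.3,.24],-16)
E
```

```text
{'time': 0.8, 'joint_positions': [1.1701, 0.321, -0.0701, 1.4505, 0.0226, 1.3708, -0.0569], 'position': [0.2619, -0.5949, 0.2336], 'tool_rot': [0.8984, 1.3773, -0.8985], 'ft_force': [-0.4565, 0.1745, 0.5862], 'torque': [0.0198, -0.0089, 0.0293], 'grip_width': 1.0004}
[[ 0.     0.915  0.403]
 [-0.     0.403 -0.915]
 [-1.    -0.     0.   ]]
yaw -66.23 lin [-0.0064  0.291  -0.1941] twist [-50.23   0.     0.  ]
```

```bash
python3 -m creep '[{"linear":[-0.006,0.04,-0.025],"twist":[-7,0,0],"fingers":-1},{"linear":[-0.006,0.075,-0.05],"twist":[-14,0,0],"fingers":-1},{"linear":[-0.006,0.11,-0.075],"twist":[-21,0,0],"fingers":-1},{"linear":[-0.006,0.15,-0.1],"twist":[-28,0,0],"fingers":-1},{"linear":[-0.006,0.185,-0.125],"twist":[-35,0,0],"fingers":-1},{"linear":[-0.006,0.22,-0.15],"twist":[-42,0,0],"fingers":-1},{"linear":[-0.006,0.255,-0.17],"twist":[-49,0,0],"fingers":-1},{"linear":[-0.006,0.29,-0.194],"twist":[-56,0,0],"fingers":-1}]'
python3 - <<'E'
from h import *
go([.533,.0147,.24],46)
E
```

```text
time: 1.47
position: [0.4414, -0.3123, 0.24]
tool_rot: [0.135, 1.566, -0.136]
ft_force: [0.8, -0.7, 0.7]
grip_width: 0.997
{'time': 1.4667, 'joint_positions': [0.9161, 0.1033, -0.374, 1.7043, 0.0392, 1.3402, 0.3622], 'position': [0.4414, -0.3123, 0.24], 'tool_rot': [0.1349, 1.5657, -0.1364], 'ft_force': [0.7974, -0.6968, 0.7115], 'torque': [-0.0018, -0.1859, -0.0136], 'grip_width': 0.9972}
[[ 0.001  0.172  0.985]
 [-0.001  0.985 -0.172]
 [-1.    -0.001  0.001]]
yaw -9.9 lin [-3.000e-04  3.378e-01  3.400e-02] twist [-5.59e+01  2.00e-02  7.00e-02]
```

```bash
python3 -m creep '[{"linear":[0,0.04,0.004],"twist":[-7,0,0],"fingers":-1},{"linear":[0,0.08,0.007],"twist":[-14,0,0],"fingers":-1},{"linear":[0,0.12,0.01],"twist":[-21,0,0],"fingers":-1},{"linear":[0,0.16,0.014],"twist":[-28,0,0],"fingers":-1},{"linear":[0,0.2,0.017],"twist":[-35,0,0],"fingers":-1},{"linear":[0,0.24,0.02],"twist":[-42,0,0],"fingers":-1},{"linear":[0,0.28,0.024],"twist":[-49,0,0],"fingers":-1},{"linear":[0,0.32,0.028],"twist":[-56,0,0],"fingers":-1}]'
python3 - <<'E'
from h import *
go([.533,.0147,.24],90)
E
```

```text
time: 2.13
position: [0.5251, -0.0022, 0.24]
tool_rot: [-0.63, 1.477, 0.628]
ft_force: [1.4, -0.2, -0.6]
grip_width: 1.004
{'time': 2.1333, 'joint_positions': [0.6083, 0.0922, -0.6897, 1.73, 0.0613, 1.3398, 0.7112], 'position': [0.5251, -0.0022, 0.24], 'tool_rot': [-0.6297, 1.4771, 0.6276], 'ft_force': [1.4417, -0.2237, -0.5813], 'torque': [0.0264, -0.1705, 0.0562], 'grip_width': 1.0038}
[[ 0.001 -0.72   0.693]
 [-0.001  0.693  0.72 ]
 [-1.    -0.001  0.   ]]
yaw 46.09 lin [0.     0.0061 0.0177] twist [-4.391e+01 -3.000e-02  8.000e-02]
```

```bash
python3 -m creep '[{"linear":[0,0,0],"twist":[-7,0,0],"fingers":-1},{"linear":[0,0,0],"twist":[-14,0,0],"fingers":-1},{"linear":[0,0,0],"twist":[-21,0,0],"fingers":-1},{"linear":[0,0,0],"twist":[-28,0,0],"fingers":-1},{"linear":[0,0,0],"twist":[-35,0,0],"fingers":-1},{"linear":[0,0,0],"twist":[-42,0,0],"fingers":-1},{"linear":[0,0,0],"twist":[-49,0,0],"fingers":-1},{"linear":[0,0,0],"twist":[-56,0,0],"fingers":-1}]'
python3 - <<'E'
from h import *
go([.533,.0147,.2],132)
E
```

```text
time: 2.8
position: [0.5249, -0.0041, 0.2397]
tool_rot: [-1.364, 1.102, 1.363]
ft_force: [0.4, 0.4, 1.3]
grip_width: 1.001
{'time': 2.8, 'joint_positions': [0.6607, 0.0982, -0.7426, 1.7289, 0.0685, 1.3406, 1.6871], 'position': [0.5249, -0.0041, 0.2397], 'tool_rot': [-1.3636, 1.1018, 1.3628], 'ft_force': [0.3664, 0.3663, 1.2587], 'torque': [0.1473, -0.1729, -0.0342], 'grip_width': 1.0014}
[[ 0.    -0.978 -0.21 ]
 [-0.    -0.21   0.978]
 [-1.    -0.    -0.   ]]
yaw 102.11 lin [ 0.0397 -0.0118  0.0167] twist [-2.989e+01 -2.000e-02  1.000e-02]
```

```bash
python3 -m creep '[{"linear":[0.01,-0.003,0.005],"twist":[-7,0,0],"fingers":-1},{"linear":[0.02,-0.006,0.01],"twist":[-14,0,0],"fingers":-1},{"linear":[0.03,-0.01,0.015],"twist":[-21,0,0],"fingers":-1},{"linear":[0.04,-0.012,0.017],"twist":[-26,0,0],"fingers":-1},{"linear":[0.04,-0.012,0.017],"twist":[-26,0,0],"fingers":-1},{"linear":[0.04,-0.012,0.017],"twist":[-26,0,0],"fingers":-1}]' 8
python3 - <<'E'
from h import *
go([.533,.0147,.146],132)
E
```

```text
time: 3.3
position: [0.5329, 0.015, 0.1993]
tool_rot: [-1.674, 0.824, 1.675]
ft_force: [0.3, -0.3, 0.1]
grip_width: 0.999
{'time': 3.3, 'joint_positions': [0.6486, 0.1577, -0.7892, 1.7646, 0.1168, 1.2684, 2.0583], 'position': [0.5329, 0.015, 0.1993], 'tool_rot': [-1.6737, 0.8237, 1.6754], 'ft_force': [0.2757, -0.3391, 0.116], 'torque': [0.1094, -0.0785, -0.0143], 'grip_width': 0.9989}
[[-0.001 -0.792 -0.611]
 [ 0.    -0.611  0.792]
 [-1.     0.001  0.001]]
yaw 127.64 lin [ 0.0533  0.0001 -0.0004] twist [-4.36  0.04 -0.04]
```

```bash
python3 -m creep '[{"linear":[0.02,0,0],"twist":[-4.3,0,0],"fingers":-1},{"linear":[0.04,0,0],"twist":[-4.3,0,0],"fingers":-1},{"linear":[0.053,0,0],"twist":[-4.3,0,0],"fingers":-1},{"linear":[0.053,0,0],"twist":[-4.3,0,0],"fingers":-1}]' 8
python3 - <<'E'
from h import *
go([.533,.0147,.146],132)
snap('side','side1.png');snap('top','top1.png')
E
```

```text
time: 3.63
position: [0.5315, 0.0144, 0.1444]
tool_rot: [-1.721, 0.771, 1.729]
ft_force: [-0.9, -0.6, 0.2]
grip_width: 0.999
{'time': 3.6333, 'joint_positions': [0.6363, 0.2129, -0.7884, 1.8314, 0.1629, 1.168, 2.097], 'position': [0.5315, 0.0144, 0.1444], 'tool_rot': [-1.7214, 0.7709, 1.7287], 'ft_force': [-0.8703, -0.5531, 0.1647], 'torque': [0.0966, -0.0578, -0.048], 'grip_width': 0.999}
[[-0.004 -0.744 -0.668]
 [ 0.    -0.668  0.744]
 [-1.     0.003  0.003]]
yaw 131.93 lin [-0.0016 -0.0013 -0.0008] twist [-0.07  0.16 -0.18]
```

View pics/side1.png

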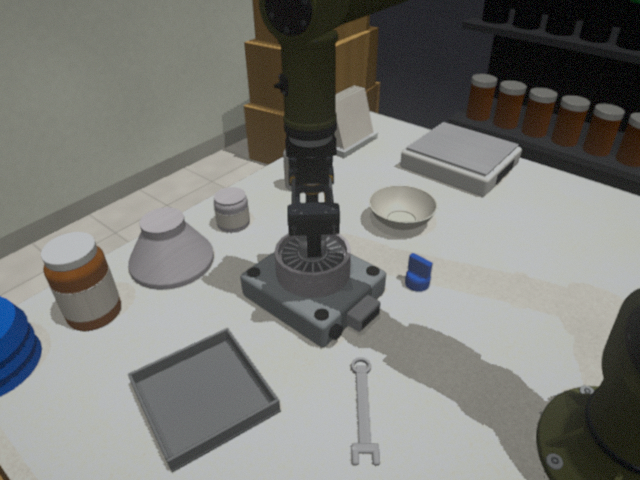

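View pics/top1.png

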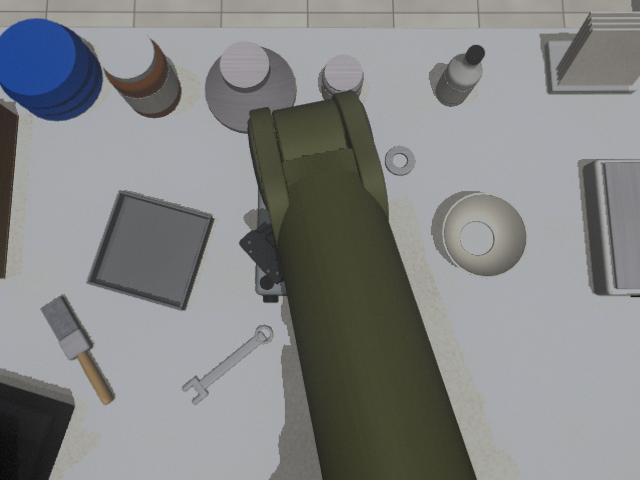

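The arm hides the nut from the top camera. In the side view the fingers stand astride it at about (312,235). I'll close gently.

```bash
python3 -m creep '[{"linear":[0,0,0],"twist":[0,0,0],"fingers":0.4},{"linear":[0,0,0],"twist":[0,0,0],"fingers":0.4},{"linear":[0,0,0],"twist":[0,0,0],"fingers":0.4},{"linear":[0,0,0],"twist":[0,0,0],"fingers":0.5},{"linear":[0,0,0],"twist":[0,0,0],"fingers":0.6}]' 5
python3 -m creep '[{"linear":[0,0,0],"twist":[0,0,0],"fingers":0.75},{"linear":[0,0,0],"twist":[0,0,0],"fingers":0.85},{"linear":[0,0,0],"twist":[0,0,0],"fingers":1},{"linear":[0,0,0],"twist":[0,0,0],"fingers":1}]' 5
```

```text
time: 4.15
position: [0.5335, 0.015, 0.147]
tool_rot: [-1.727, 0.767, 1.725]
ft_force: [0.0, -0.9, -0.7]
grip_width: 0.704
time: 4.48
position: [0.5332, 0.015, 0.1465]
tool_rot: [-1.726, 0.767, 1.726]
ft_force: [-0.8, -0.8, 0.5]
grip_width: 0.405
```

```bash
python3 -m creep '[{"linear":[0,0,0],"twist":[0,0,0],"fingers":1},{"linear":[0,0,0],"twist":[0,0,0],"fingers":1},{"linear":[0,0,0],"twist":[0,0,0],"fingers":1},{"linear":[0,0,0],"twist":[0,0,0],"fingers":1}]' 5
python3 -m creep '[{"linear":[0,0,0],"twist":[0,0,0],"fingers":1},{"linear":[0,0,0],"twist":[0,0,0],"fingers":1}]' 5
python3 -c "
from h import *
st()"
```

```text
time: 4.82
position: [0.5334, 0.0147, 0.1466]
tool_rot: [-1.727, 0.768, 1.726]
ft_force: [0.5, -0.4, -0.6]
grip_width: 0.16
time: 4.98
position: [0.5334, 0.0148, 0.1465]
tool_rot: [-1.727, 0.768, 1.726]
ft_force: [0.8, -0.3, -1.2]
grip_width: 0.162
{'time': 4.9833, 'joint_positions': [0.6365, 0.2113, -0.7894, 1.8284, 0.163, 1.1678, 2.0988], 'position': [0.5334, 0.0148, 0.1465], 'tool_rot': [-1.7265, 0.7677, 1.7257], 'ft_force': [0.7534, -0.3471, -1.1512], 'torque': [-0.0519, -0.2956, -0.0334], 'grip_width': 0.162}
[[ 0.    -0.742 -0.67 ]
 [-0.    -0.67   0.742]
 [-1.    -0.    -0.   ]]
```

Gripped: 0.162 of the opening is about 14 mm, and the side force is near zero. Now I'll turn clockwise (+x twist) in small steps.

```bash
python3 -m creep '[{"linear":[0,0,0],"twist":[3,0,0],"fingers":1},{"linear":[0,0,0],"twist":[6,0,0],"fingers":1},{"linear":[0,0,0],"twist":[9,0,0],"fingers":1},{"linear":[0,0,0],"twist":[12,0,0],"fingers":1}]' 8
python3 -m creep '[{"linear":[0,0,0],"twist":[3,0,0],"fingers":1},{"linear":[0,0,0],"twist":[6,0,0],"fingers":1},{"linear":[0,0,0],"twist":[6,0,0],"fingers":1}]' 8
python3 -c "
from h import *
st()"
```

```text
time: 5.32
position: [0.5331, 0.0152, 0.1465]
tool_rot: [-1.582, 0.915, 1.583]
ft_force: [-0.4, 0.5, -0.5]
grip_width: 0.161
time: 5.57
position: [0.5331, 0.0153, 0.1465]
tool_rot: [-1.511, 0.981, 1.511]
ft_force: [0.1, 0.1, 0.6]
grip_width: 0.159
{'time': 5.5667, 'joint_positions': [0.6031, 0.2038, -0.7513, 1.8295, 0.1507, 1.1665, 1.7923], 'position': [0.5331, 0.0153, 0.1465], 'tool_rot': [-1.5105, 0.981, 1.511], 'ft_force': [0.0618, 0.0872, 0.6387], 'torque': [0.1757, -0.0906, -0.0421], 'grip_width': 0.1587}
[[-0.    -0.914 -0.407]
 [ 0.    -0.407  0.914]
 [-1.     0.     0.   ]]
```

```bash
python3 -m creep '[{"linear":[0,0,0],"twist":[3,0,0],"fingers":1},{"linear":[0,0,0],"twist":[6,0,0],"fingers":1},{"linear":[0,0,0],"twist":[9,0,0],"fingers":1},{"linear":[0,0,0],"twist":[9,0,0],"fingers":1}]' 8
python3 -m creep '[{"linear":[0,0,0],"twist":[3,0,0],"fingers":1},{"linear":[0,0,0],"twist":[6,0,0],"fingers":1},{"linear":[0,0,0],"twist":[9,0,0],"fingers":1},{"linear":[0,0,0],"twist":[9,0,0],"fingers":1}]' 8
python3 -c "
from h import *
st()"
```

```text
time: 5.9
position: [0.5331, 0.0153, 0.1465]
tool_rot: [-1.4, 1.073, 1.401]
ft_force: [-0.1, 1.0, 0.5]
grip_width: 0.159
time: 6.23
position: [0.5332, 0.0153, 0.1465]
tool_rot: [-1.287, 1.157, 1.288]
ft_force: [0.4, 0.4, -0.2]
grip_width: 0.161
{'time': 6.2333, 'joint_positions': [0.5718, 0.1976, -0.7151, 1.8303, 0.1404, 1.1649, 1.4885], 'position': [0.5332, 0.0153, 0.1465], 'tool_rot': [-1.2875, 1.1566, 1.2878], 'ft_force': [0.3853, 0.4393, -0.1887], 'torque': [0.1752, -0.1203, -0.0448], 'grip_width': 0.1613}
[[-0.    -0.994 -0.107]
 [ 0.    -0.107  0.994]
 [-1.     0.     0.   ]]
```

```bash
python3 -m creep '[{"linear":[0,0,0],"twist":[3,0,0],"fingers":1},{"linear":[0,0,0],"twist":[6,0,0],"fingers":1},{"linear":[0,0,0],"twist":[9,0,0],"fingers":1},{"linear":[0,0,0],"twist":[9,0,0],"fingers":1}]' 8
python3 -m creep '[{"linear":[0,0,0],"twist":[3,0,0],"fingers":1},{"linear":[0,0,0],"twist":[6,0,0],"fingers":1},{"linear":[0,0,0],"twist":[6,0,0],"fingers":1}]' 8
python3 -c "
from h import *
st();snap('side','side2.png')"
```

```text
time: 6.57
position: [0.5332, 0.0153, 0.1466]
tool_rot: [-1.173, 1.232, 1.173]
ft_force: [0.3, -0.4, 0.5]
grip_width: 0.16
time: 6.82
position: [0.5333, 0.0154, 0.1467]
tool_rot: [-1.095, 1.278, 1.095]
ft_force: [0.1, 0.7, 1.3]
grip_width: 0.16
{'time': 6.8167, 'joint_positions': [0.5465, 0.1928, -0.6864, 1.8309, 0.1324, 1.1639, 1.2339], 'position': [0.5333, 0.0154, 0.1467], 'tool_rot': [-1.0952, 1.2777, 1.0953], 'ft_force': [0.0881, 0.7329, 1.3302], 'torque': [0.2268, -0.1218, -0.0575], 'grip_width': 0.1596}
[[ 0.    -0.988  0.153]
 [ 0.     0.153  0.988]
 [-1.    -0.     0.   ]]
```

View pics/side2.png

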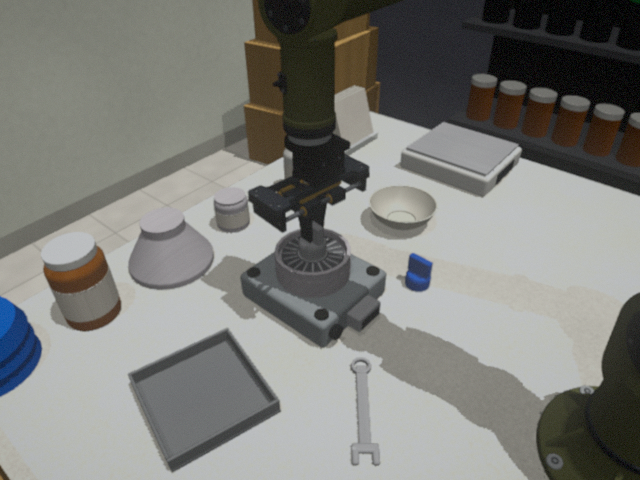

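The side view shows the jaws holding the bar at (312,235), with nothing disturbed. The vertical force may be starting to rise, so I'll take smaller steps.

```bash
python3 -m creep '[{"linear":[0,0,0],"twist":[2,0,0],"fingers":1},{"linear":[0,0,0],"twist":[4,0,0],"fingers":1},{"linear":[0,0,0],"twist":[6,0,0],"fingers":1},{"linear":[0,0,0],"twist":[6,0,0],"fingers":1}]' 8
python3 -m creep '[{"linear":[0,0,0],"twist":[0,0,0],"fingers":1}]' 8
```

```text
time: 7.2
position: [0.5335, 0.015, 0.1469]
tool_rot: [-1.017, 1.32, 1.016]
ft_force: [0.3, 0.9, 2.3]
grip_width: 0.155
time: 7.28
position: [0.5334, 0.015, 0.1469]
tool_rot: [-1.018, 1.32, 1.017]
ft_force: [0.1, 0.1, 2.1]
grip_width: 0.165
```

The thread is lifting the nut now (fz about 2 N). From here I'll follow at about 0.1 mm per degree.

```bash
python3 -m creep '[{"linear":[-0.0006,0,0],"twist":[2.5,0,0],"fingers":1},{"linear":[-0.0009,0,0],"twist":[5,0,0],"fingers":1},{"linear":[-0.0011,0,0],"twist":[7.5,0,0],"fingers":1},{"linear":[-0.0013,0,0],"twist":[10,0,0],"fingers":1},{"linear":[-0.0013,0,0],"twist":[10,0,0],"fingers":1}]' 8
python3 -m creep '[{"linear":[0,0,0],"twist":[0,0,0],"fingers":1}]' 8
```

```text
time: 7.7
position: [0.5335, 0.0149, 0.1481]
tool_rot: [-0.884, 1.384, 0.883]
ft_force: [-0.6, 0.2, 2.2]
grip_width: 0.154
time: 7.78
position: [0.5334, 0.0149, 0.148]
tool_rot: [-0.885, 1.383, 0.884]
ft_force: [-0.1, 0.2, 3.2]
grip_width: 0.162
```

```bash
python3 -m creep '[{"linear":[-0.0006,0,0],"twist":[2.5,0,0],"fingers":1},{"linear":[-0.0009,0,0],"twist":[5,0,0],"fingers":1},{"linear":[-0.0012,0,0],"twist":[7.5,0,0],"fingers":1},{"linear":[-0.0014,0,0],"twist":[10,0,0],"fingers":1},{"linear":[-0.0014,0,0],"twist":[10,0,0],"fingers":1}]' 8
python3 -m creep '[{"linear":[0,0,0],"twist":[0,0,0],"fingers":1}]' 8
```

```text
time: 8.2
position: [0.5332, 0.0149, 0.1492]
tool_rot: [-0.75, 1.437, 0.75]
ft_force: [0.2, 0.2, 1.9]
grip_width: 0.162
time: 8.28
position: [0.5332, 0.0149, 0.1492]
tool_rot: [-0.752, 1.437, 0.751]
ft_force: [0.7, 0.3, 1.3]
grip_width: 0.158
```

```bash
python3 -m creep '[{"linear":[-0.0003,0,0],"twist":[2.5,0,0],"fingers":1},{"linear":[-0.0006,0,0],"twist":[5,0,0],"fingers":1},{"linear":[-0.0008,0,0],"twist":[7.5,0,0],"fingers":1},{"linear":[-0.0011,0,0],"twist":[10,0,0],"fingers":1},{"linear":[-0.0013,0,0],"twist":[12.5,0,0],"fingers":1},{"linear":[-0.0015,0,0],"twist":[15,0,0],"fingers":1},{"linear":[-0.0015,0,0],"twist":[15,0,0],"fingers":1}]' 8
python3 -m creep '[{"linear":[0,0,0],"twist":[0,0,0],"fingers":1}]' 8
```

```text
time: 8.87
position: [0.5331, 0.015, 0.1506]
tool_rot: [-0.548, 1.501, 0.548]
ft_force: [0.1, -0.2, 0.7]
grip_width: 0.159
time: 8.95
position: [0.5331, 0.015, 0.1506]
tool_rot: [-0.549, 1.5, 0.549]
ft_force: [-0.5, -0.2, 1.4]
grip_width: 0.155
```

```bash
python3 -m creep '[{"linear":[-0.0003,0,0],"twist":[2.5,0,0],"fingers":1},{"linear":[-0.0006,0,0],"twist":[5,0,0],"fingers":1},{"linear":[-0.0008,0,0],"twist":[7.5,0,0],"fingers":1},{"linear":[-0.001,0,0],"twist":[10,0,0],"fingers":1},{"linear":[-0.001,0,0],"twist":[10,0,0],"fingers":1}]' 8
python3 -m creep '[{"linear":[0,0,0],"twist":[0,0,0],"fingers":1}]' 8
```

```text
time: 9.37
position: [0.533, 0.015, 0.1515]
tool_rot: [-0.412, 1.532, 0.412]
ft_force: [0.4, -0.1, 0.5]
grip_width: 0.159
time: 9.45
position: [0.533, 0.015, 0.1515]
tool_rot: [-0.413, 1.531, 0.413]
ft_force: [0.6, 0.5, 0.5]
grip_width: 0.16
```

```bash
python3 -m creep '[{"linear":[-0.0002,0,0],"twist":[2.5,0,0],"fingers":1},{"linear":[-0.0005,0,0],"twist":[5,0,0],"fingers":1},{"linear":[-0.0007,0,0],"twist":[7.5,0,0],"fingers":1},{"linear":[-0.001,0,0],"twist":[10,0,0],"fingers":1},{"linear":[-0.0012,0,0],"twist":[12.5,0,0],"fingers":1},{"linear":[-0.0014,0,0],"twist":[15,0,0],"fingers":1},{"linear":[-0.0014,0,0],"twist":[15,0,0],"fingers":1}]' 8
python3 -m creep '[{"linear":[0,0,0],"twist":[0,0,0],"fingers":1}]' 8
```

```text
time: 10.03
position: [0.5331, 0.0151, 0.153]
tool_rot: [-0.207, 1.561, 0.207]
ft_force: [-0.4, 0.3, 1.0]
grip_width: 0.163
time: 10.12
position: [0.5331, 0.0151, 0.153]
tool_rot: [-0.208, 1.561, 0.208]
ft_force: [-0.5, -0.4, 1.3]
grip_width: 0.162
```

```bash
python3 -m creep '[{"linear":[-0.0002,0,0],"twist":[2.5,0,0],"fingers":1},{"linear":[-0.0005,0,0],"twist":[5,0,0],"fingers":1},{"linear":[-0.0007,0,0],"twist":[7.5,0,0],"fingers":1},{"linear":[-0.001,0,0],"twist":[10,0,0],"fingers":1},{"linear":[-0.0012,0,0],"twist":[12.5,0,0],"fingers":1},{"linear":[-0.0014,0,0],"twist":[15,0,0],"fingers":1},{"linear":[-0.0014,0,0],"twist":[15,0,0],"fingers":1}]' 8
python3 -m creep '[{"linear":[0,0,0],"twist":[0,0,0],"fingers":1}]' 8
```

```text
time: 10.7
position: [0.5335, 0.015, 0.1549]
tool_rot: [-0.002, 1.57, 0.001]
ft_force: [0.3, 0.2, 1.0]
grip_width: 0.163
time: 10.78
position: [0.5335, 0.015, 0.1548]
tool_rot: [-0.003, 1.57, 0.003]
ft_force: [0.2, 0.5, 0.6]
grip_width: 0.159
```

```bash
python3 -m creep '[{"linear":[-0.0002,0,0],"twist":[2.5,0,0],"fingers":1},{"linear":[-0.0005,0,0],"twist":[5,0,0],"fingers":1},{"linear":[-0.0007,0,0],"twist":[7.5,0,0],"fingers":1},{"linear":[-0.001,0,0],"twist":[10,0,0],"fingers":1},{"linear":[-0.0012,0,0],"twist":[12.5,0,0],"fingers":1},{"linear":[-0.0014,0,0],"twist":[15,0,0],"fingers":1},{"linear":[-0.0014,0,0],"twist":[15,0,0],"fingers":1}]' 8
python3 -m creep '[{"linear":[0,0,0],"twist":[0,0,0],"fingers":1}]' 8
```

```text
time: 11.37
position: [0.5333, 0.015, 0.1561]
tool_rot: [0.204, 1.561, -0.204]
ft_force: [0.2, -1.5, 2.2]
grip_width: 0.162
time: 11.45
position: [0.5333, 0.015, 0.156]
tool_rot: [0.203, 1.561, -0.203]
ft_force: [0.4, -0.8, 0.9]
grip_width: 0.159
```

```bash
python3 -m creep '[{"linear":[-0.0002,0,0],"twist":[2.5,0,0],"fingers":1},{"linear":[-0.0005,0,0],"twist":[5,0,0],"fingers":1},{"linear":[-0.0007,0,0],"twist":[7.5,0,0],"fingers":1},{"linear":[-0.001,0,0],"twist":[10,0,0],"fingers":1},{"linear":[-0.0012,0,0],"twist":[12.5,0,0],"fingers":1},{"linear":[-0.0014,0,0],"twist":[15,0,0],"fingers":1},{"linear":[-0.0016,0,0],"twist":[18,0,0],"fingers":1},{"linear":[-0.0016,0,0],"twist":[18,0,0],"fingers":1}]' 8
python3 -m creep '[{"linear":[0,0,0],"twist":[0,0,0],"fingers":1}]' 8
python3 -c "
from h import *
st();snap('side','side3.png')"
```

```text
time: 12.12
position: [0.5324, 0.0149, 0.1566]
tool_rot: [0.449, 1.525, -0.45]
ft_force: [-0.5, 0.8, -1.3]
grip_width: 0.162
time: 12.2
position: [0.5326, 0.015, 0.1568]
tool_rot: [0.448, 1.525, -0.449]
ft_force: [-0.2, 0.2, -2.3]
grip_width: 0.157
{'time': 12.2, 'joint_positions': [0.3821, 0.1585, -0.4995, 1.825, 0.0817, 1.18, -0.7156], 'position': [0.5326, 0.015, 0.1568], 'tool_rot': [0.4479, 1.5254, -0.4487], 'ft_force': [-0.2461, 0.1888, -2.2662], 'torque': [-0.0236, -0.052, -0.0053], 'grip_width': 0.1572}
[[-0.002  0.541  0.841]
 [-0.     0.841 -0.541]
 [-1.    -0.001 -0.001]]
```

View pics/side3.png

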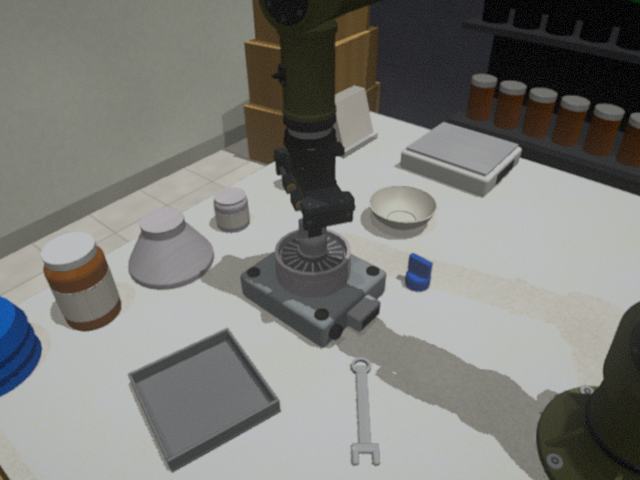

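fz is now about −2.3 N, which is the nut's weight, after 165° of turning. So it seems free. I'll test with a small lift.

```bash
python3 -m creep '[{"linear":[-0.0007,0,0],"twist":[1,0,0],"fingers":1},{"linear":[-0.0014,0,0],"twist":[2,0,0],"fingers":1},{"linear":[-0.002,0,0],"twist":[3,0,0],"fingers":1},{"linear":[-0.002,0,0],"twist":[3,0,0],"fingers":1}]' 8
python3 -m creep '[{"linear":[0,0,0],"twist":[0,0,0],"fingers":1},{"linear":[0,0,0],"twist":[0,0,0],"fingers":1}]' 15
```

```text
time: 12.58
position: [0.5333, 0.015, 0.1597]
tool_rot: [0.492, 1.514, -0.492]
ft_force: [-0.1, -0.5, -2.1]
grip_width: 0.165
time: 12.75
position: [0.5332, 0.0151, 0.1596]
tool_rot: [0.491, 1.514, -0.491]
ft_force: [0.0, 0.3, -1.7]
grip_width: 0.161
```

The force stays constant, so the nut is free. Lifting straight up.

```bash
python3 -m creep '[{"linear":[-0.002,0,0],"twist":[0,0,0],"fingers":1},{"linear":[-0.004,0,0],"twist":[0,0,0],"fingers":1},{"linear":[-0.006,0,0],"twist":[0,0,0],"fingers":1},{"linear":[-0.008,0,0],"twist":[0,0,0],"fingers":1}]' 15
python3 -m creep '[{"linear":[-0.005,0,0],"twist":[0,0,0],"fingers":1},{"linear":[-0.012,0,0],"twist":[0,0,0],"fingers":1},{"linear":[-0.02,0,0],"twist":[0,0,0],"fingers":1},{"linear":[-0.03,0,0],"twist":[0,0,0],"fingers":1},{"linear":[-0.04,0,0],"twist":[0,0,0],"fingers":1},{"linear":[-0.045,0,0],"twist":[0,0,0],"fingers":1},{"linear":[-0.045,0,0],"twist":[0,0,0],"fingers":1}]' 15
python3 - <<'E'
from h import *
st();snap('side','side4.png')
for c in('top0.png','side0.png'):
    d=np.load('pics/'+c+'.npy');P=cloud(c[:-5],d)
    m=(d>0)&(abs(P[...,0]-.516)<.12)&(abs(P[...,1]-.29)<.12)&(P[...,2]>.022)&(P[...,2]<.04)
    q=P[m];print(c,cv2.minAreaRect(q[:,:2].astype(np.float32)*1000))
    m=(d>0)&(abs(P[...,0]-.516)<.05)&(abs(P[...,1]-.29)<.05);print(np.median(P[m][:,2]))
E
```

```text
time: 13.08
position: [0.5333, 0.0151, 0.1679]
tool_rot: [0.491, 1.514, -0.491]
ft_force: [0.4, 0.7, -1.7]
grip_width: 0.159
time: 13.67
position: [0.5343, 0.0151, 0.2146]
tool_rot: [0.491, 1.511, -0.49]
ft_force: [0.6, 0.0, -1.8]
grip_width: 0.161
{'time': 13.6667, 'joint_positions': [0.3859, 0.1116, -0.4956, 1.7523, 0.0559, 1.288, -0.7497], 'position': [0.5343, 0.0151, 0.2146], 'tool_rot': [0.4915, 1.511, -0.4903], 'ft_force': [0.6043, 0.0409, -1.85], 'torque': [0.0301, -0.076, -0.0025], 'grip_width': 0.1608}
[[ 0.003  0.587  0.81 ]
 [-0.     0.81  -0.587]
 [-1.     0.002  0.003]]
top0.png ((517.5145874023438, 290.91552734375), (172.36465454101562, 169.8913116455078), 73.699462890625)
0.004681166474614473
side0.png ((515.15673828125, 290.38153076171875), (170.46214294433594, 174.20901489257812), 73.66966247558594)
0.005448122438716507
```

View pics/side4.png

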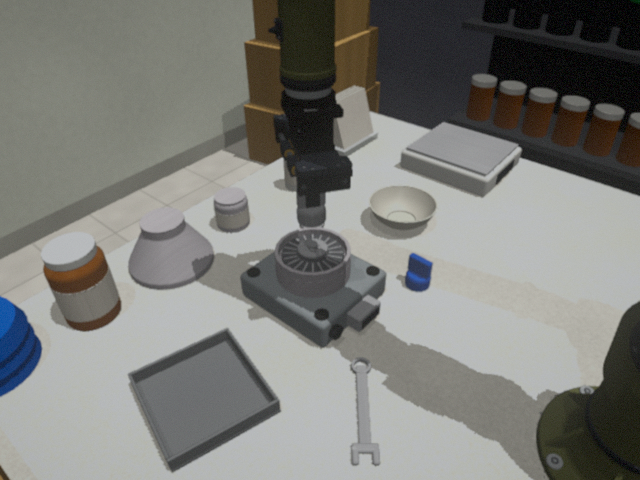

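The nut hangs upright in the jaws at (312,215), clear of the spindle, which shows bare at (312,250). Next, over the tray at (0.516, 0.291).

```bash
python3 -m creep '[{"linear":[0,0.01,-0.008],"twist":[0,0,0],"fingers":1},{"linear":[0,0.025,-0.021],"twist":[0,0,0],"fingers":1},{"linear":[0,0.045,-0.037],"twist":[0,0,0],"fingers":1},{"linear":[0,0.065,-0.054],"twist":[0,0,0],"fingers":1},{"linear":[0,0.085,-0.07],"twist":[0,0,0],"fingers":1},{"linear":[0,0.105,-0.087],"twist":[0,0,0],"fingers":1},{"linear":[0,0.125,-0.104],"twist":[0,0,0],"fingers":1},{"linear":[0,0.145,-0.12],"twist":[0,0,0],"fingers":1}]' 15
python3 -m creep '[{"linear":[0,0.02,-0.016],"twist":[0,0,0],"fingers":1},{"linear":[0,0.04,-0.033],"twist":[0,0,0],"fingers":1},{"linear":[0,0.055,-0.046],"twist":[0,0,0],"fingers":1},{"linear":[0,0.065,-0.054],"twist":[0,0,0],"fingers":1},{"linear":[0,0.068,-0.056],"twist":[0,0,0],"fingers":1},{"linear":[0,0.068,-0.056],"twist":[0,0,0],"fingers":1},{"linear":[0,0.068,-0.056],"twist":[0,0,0],"fingers":1}]' 15
python3 - <<'E'
from h import *
go([.516,.2906,.1],-36)
im,d=snap('side','side5.png')
E
```

```text
time: 14.38
position: [0.5204, 0.204, 0.2119]
tool_rot: [0.491, 1.515, -0.492]
ft_force: [1.1, -0.3, -1.0]
grip_width: 0.155
time: 14.97
position: [0.5159, 0.2896, 0.2119]
tool_rot: [0.49, 1.515, -0.493]
ft_force: [-0.1, -0.8, -1.4]
grip_width: 0.16
{'time': 14.9667, 'joint_positions': [0.0139, 0.2741, -0.6775, 1.6119, 0.1767, 1.3192, -1.3176], 'position': [0.5159, 0.2896, 0.2119], 'tool_rot': [0.4905, 1.5146, -0.4929], 'ft_force': [-0.0812, -0.7593, -1.4048], 'torque': [-0.0328, -0.0661, -0.026], 'grip_width': 0.16}
[[-0.001  0.587  0.809]
 [-0.001  0.809 -0.587]
 [-1.    -0.002  0.   ]]
yaw -35.97 lin [ 0.1119  0.0011 -0.0005] twist [0.03 0.01 0.09]
```

View pics/side5.png

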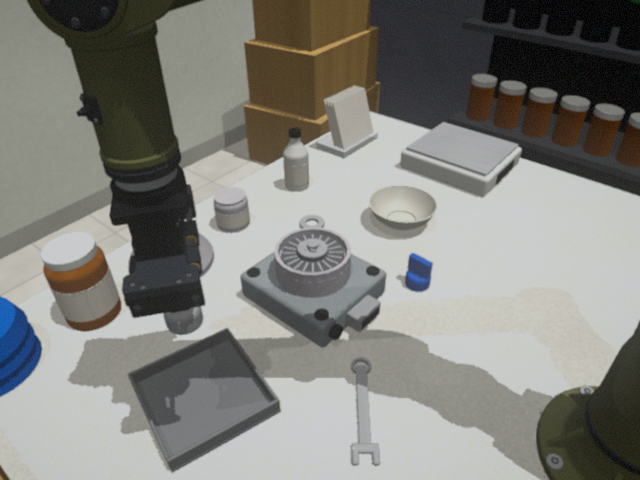

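The nut hangs at (183,315) above the tray, which is centred at about (203,400). I'll measure how far the hub's underside is below the TCP.

```bash
python3 - <<'E'
from h import *
d=np.load('pics/side5.png.npy');P=cloud('side',d)
m=(d>0)&(np.hypot(P[...,0]-.516,P[...,1]-.29)<.03)&(P[...,2]>.1)&(P[...,2]<.21)
q=P[m];print(len(q),np.percentile(q[:,2],[0,1,3,5,10,50]))
for z in np.arange(.15,.2,.004):
    s=q[abs(q[:,2]-z)<.002]
    if len(s):print(z.round(3),len(s),s[:,:2].min(0).round(3),s[:,:2].max(0).round(3))
E
```

```text
874 [0.16724674 0.16874377 0.16991273 0.17090794 0.17284344 0.18858406]
0.166 2 [0.492 0.291] [0.494 0.297]
0.17 60 [0.49  0.271] [0.523 0.312]
0.174 91 [0.49  0.269] [0.524 0.313]
0.178 87 [0.49 0.27] [0.522 0.312]
0.182 86 [0.489 0.268] [0.524 0.313]
0.186 98 [0.49  0.269] [0.523 0.312]
0.19 122 [0.489 0.27 ] [0.526 0.312]
0.194 238 [0.49  0.273] [0.523 0.311]
0.198 62 [0.494 0.277] [0.519 0.309]
```

```bash
python3 -m creep '[{"linear":[0.01,0,0],"twist":[0,0,0],"fingers":1},{"linear":[0.03,0,0],"twist":[0,0,0],"fingers":1},{"linear":[0.06,0,0],"twist":[0,0,0],"fingers":1},{"linear":[0.09,0,0],"twist":[0,0,0],"fingers":1},{"linear":[0.115,0,0],"twist":[0,0,0],"fingers":1},{"linear":[0.135,0,0],"twist":[0,0,0],"fingers":1},{"linear":[0.147,0,0],"twist":[0,0,0],"fingers":1},{"linear":[0.15,0,0],"twist":[0,0,0],"fingers":1}]' 15
python3 -m creep '[{"linear":[0,0,0],"twist":[0,0,0],"fingers":1},{"linear":[0,0,0],"twist":[0,0,0],"fingers":1},{"linear":[0.002,0,0],"twist":[0,0,0],"fingers":1},{"linear":[0.004,0,0],"twist":[0,0,0],"fingers":1},{"linear":[0.006,0,0],"twist":[0,0,0],"fingers":1},{"linear":[0.008,0,0],"twist":[0,0,0],"fingers":1},{"linear":[0.008,0,0],"twist":[0,0,0],"fingers":1},{"linear":[0.008,0,0],"twist":[0,0,0],"fingers":1}]' 15
python3 -c "
from h import *
go([.516,.2906,.05],-36)"
```

```text
time: 15.68
position: [0.5144, 0.2887, 0.0596]
tool_rot: [0.489, 1.517, -0.495]
ft_force: [0.6, -0.7, -1.8]
grip_width: 0.163
time: 16.35
position: [0.5156, 0.2907, 0.0544]
tool_rot: [0.491, 1.515, -0.491]
ft_force: [-0.7, 0.4, -2.9]
grip_width: 0.154
{'time': 16.35, 'joint_positions': [-0.0329, 0.4251, -0.6348, 1.7734, 0.2881, 1.0375, -1.4006], 'position': [0.5156, 0.2907, 0.0544], 'tool_rot': [0.4908, 1.5145, -0.4912], 'ft_force': [-0.7483, 0.4314, -2.8575], 'torque': [-0.0098, -0.023, 0.0314], 'grip_width': 0.1537}
[[-0.     0.587  0.81 ]
 [-0.     0.81  -0.587]
 [-1.    -0.     0.   ]]
yaw -35.93 lin [0.0044 0.0001 0.0004] twist [0.07 0.   0.01]
```

```bash
python3 -m creep '[{"linear":[0.001,0,0],"twist":[0,0,0],"fingers":1},{"linear":[0.002,0,0],"twist":[0,0,0],"fingers":1},{"linear":[0.003,0,0],"twist":[0,0,0],"fingers":1},{"linear":[0.003,0,0],"twist":[0,0,0],"fingers":1},{"linear":[0.003,0,0],"twist":[0,0,0],"fingers":1}]' 15
python3 -m creep '[{"linear":[0.0005,0,0],"twist":[0,0,0],"fingers":1},{"linear":[0.001,0,0],"twist":[0,0,0],"fingers":1},{"linear":[0.001,0,0],"twist":[0,0,0],"fingers":1}]' 15
python3 -m creep '[{"linear":[0.0005,0,0],"twist":[0,0,0],"fingers":1},{"linear":[0.001,0,0],"twist":[0,0,0],"fingers":1},{"linear":[0.001,0,0],"twist":[0,0,0],"fingers":1}]' 15
```

```text
time: 16.77
position: [0.5156, 0.2907, 0.0514]
tool_rot: [0.491, 1.515, -0.491]
ft_force: [-0.0, 0.3, -1.8]
grip_width: 0.158
time: 17.02
position: [0.5157, 0.2907, 0.0504]
tool_rot: [0.491, 1.514, -0.491]
ft_force: [-0.2, -0.4, -2.1]
grip_width: 0.16
time: 17.27
position: [0.5157, 0.2908, 0.0498]
tool_rot: [0.491, 1.514, -0.491]
ft_force: [-1.9, -0.6, 1.4]
grip_width: 0.159
```

The nut has touched down (fz went from −2 to +1.4 N, z 0.0498). Now I'll release and back straight up.

```bash
python3 -m creep '[{"linear":[0,0,0],"twist":[0,0,0],"fingers":0.6},{"linear":[0,0,0],"twist":[0,0,0],"fingers":0.4},{"linear":[0,0,0],"twist":[0,0,0],"fingers":0.2},{"linear":[0,0,0],"twist":[0,0,0],"fingers":0.2},{"linear":[0,0,0],"twist":[0,0,0],"fingers":0.2},{"linear":[0,0,0],"twist":[0,0,0],"fingers":0.2}]'
python3 -m creep '[{"linear":[-0.005,0,0],"twist":[0,0,0],"fingers":0.2},{"linear":[-0.015,0,0],"twist":[0,0,0],"fingers":0.2},{"linear":[-0.035,0,0],"twist":[0,0,0],"fingers":0.2},{"linear":[-0.065,0,0],"twist":[0,0,0],"fingers":0.2},{"linear":[-0.1,0,0],"twist":[0,0,0],"fingers":0.2},{"linear":[-0.135,0,0],"twist":[0,0,0],"fingers":0.2},{"linear":[-0.16,0,0],"twist":[0,0,0],"fingers":0.2},{"linear":[-0.16,0,0],"twist":[0,0,0],"fingers":0.2}]'
python3 -m creep '[{"linear":[0,0,0],"twist":[0,0,0],"fingers":0.2},{"linear":[0,0,0],"twist":[0,0,0],"fingers":0.2}]'
python3 - <<'E'
from h import *
st();im,d=snap('side','side6.png')
P=cloud('side',d)
for l in ('nut','bowl','spare_washer'):print(l,nets.place_of('side',l))
m=(d>0)&(np.hypot(P[...,0]-.516,P[...,1]-.29)<.03)&(P[...,2]>.045)&(P[...,2]<.09)
q=P[m];print(len(q),np.percentile(q[:,2],[50,80,95,100]),cv2.minAreaRect(q[:,:2].astype(np.float32)*1000))
E
```

```text
time: 17.77
position: [0.5157, 0.2908, 0.0495]
tool_rot: [0.491, 1.514, -0.491]
ft_force: [-0.0, 0.6, 0.5]
grip_width: 0.385
time: 18.43
position: [0.5184, 0.2932, 0.2172]
tool_rot: [0.497, 1.506, -0.484]
ft_force: [0.9, -0.1, 1.0]
grip_width: 0.398
time: 18.6
position: [0.5154, 0.2906, 0.2095]
tool_rot: [0.491, 1.514, -0.491]
ft_force: [-0.5, -0.2, 0.2]
grip_width: 0.398
{'time': 18.6, 'joint_positions': [0.0151, 0.2756, -0.6807, 1.6157, 0.1785, 1.3137, -1.3198], 'position': [0.5154, 0.2906, 0.2095], 'tool_rot': [0.4907, 1.5142, -0.4914], 'ft_force': [-0.4844, -0.1874, 0.1889], 'torque': [-0.0225, 0.0031, -0.0626], 'grip_width': 0.3975}
[[ 0.     0.587  0.81 ]
 [-0.001  0.81  -0.587]
 [-1.    -0.     0.   ]]
nut [{'centre': [0.5144, 0.2921, 0.0073], 'conf': 0.96}, {'centre': [0.4005, -0.1354, 0.0032], 'conf': 0.76}]
bowl [{'centre': [0.5322, -0.2834, -0.0002], 'conf': 0.57}]
spare_washer [{'centre': [0.6802, -0.1521, -0.0], 'conf': 0.56}]
539 [0.06346031 0.06724268 0.06855765 0.0703313 ] ((512.8941040039062, 289.18792724609375), (45.27046585083008, 15.68144702911377), 52.40690994262695)
```

View pics/side6.png

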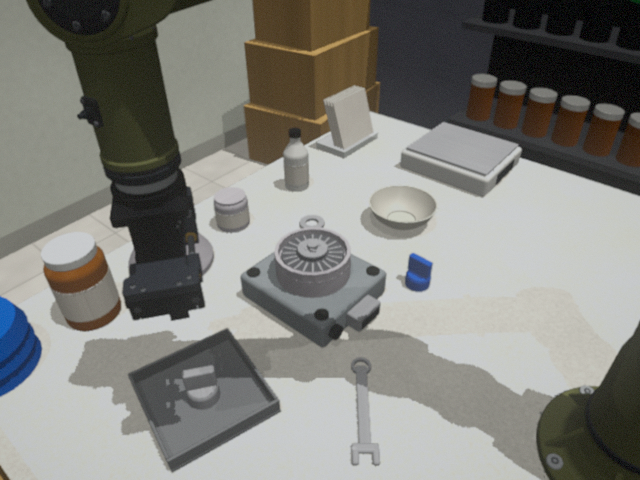

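The nut stands upright, bar up, in the middle of the tray at (200,388). Its bar top is at about 0.067 m, as expected for a nut standing flat. The gripper is well clear, and the bowl and washer haven't moved.

```bash
python3 -c "
from bench import job
print(job.close_job())"
```

```text
the job is handed in; nothing more can be done
None
```

The burr nut is off the mill and standing upright near the centre of the grey tray. I handed the job in after about 19 s of the 72 s; it reported no verdict.

- **Unscrewing:** I turned the nut about 168° clockwise with a light 8 N grip. The thread started lifting it near 50°, and I followed it up. The vertical force I read between moves stayed at or below about 3 N, so well under the 20 N limit. Once only the nut's weight (about 2 N) was left, I lifted it straight off.
- **Setting down:** I lowered it to a touchdown with a change in vertical force of about 3.5 N, then released and backed off 160 mm.
- **Last checks:** In the final side picture the nut sits at about (0.514, 0.292), within about 2 mm of the tray centre. Its bar top is at about 0.067 m, which matches a nut standing flat. The bowl and washer show where they were, to within the networks' few millimetres.
- **Not checked:** The arm hid the nut from the top camera during the grasp, so I relied on the side camera and the felt forces there. I took no top picture after setting it down. The two cameras disagreed by about 3 mm on the nut's starting x, so I gripped midway between them and felt no side load.

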